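# Swing the swivel tray home and load it: wipes canister at the back, cotton jar in front

### The job

The swivel tray on the treatment-room counter has been left swung out: push it round on its pivot pin until it rests fully home against its rubber bumper, then load its empty right-hand side from the open front. First slide the other tall wipes canister in, upright, until it touches the back wall beside the one already standing there, and only then slide the short steel cotton jar in until it touches that canister, straight in front of it. Both are too wide for a gripper to take round, so push them gently along, keep everything upright, and leave the other things on the counter alone.

Things in the scene. Friction and masses are not known exactly. Their poses are not given: they have to be found in the camera images.
- tray (a joint): White perforated swivel tray, hinged on an upright steel pin at its back left corner (seen from the robot). 0 = home, back wall against the rubber bumper (hard stop); grows to 0.9 rad as the tray swings clockwise seen from above, its right-hand end coming towards the robot. Stiff hinge: it stays where it is left and takes about 0.4 N m to turn.
- tray_pin (a point): Point of the tray on the pin's axis, at counter height, turning with the tray: x points from its open front to its back wall, y to its left, z up. In this frame, in mm: floor 2 above the counter, from x = -200 (open front) to the back wall's inner face at x = -16; side walls' inner faces at y = -188 and +8; walls 4 thick, 42 tall; a bevelled lip slopes from x = -214 (counter level) up to the floor.
- tray_left_tip (a point): Point on the tray: outer face of the left side wall at its front end, 21 mm above the counter, axes as tray_pin. A push here towards the tray's right swings the tray home.
- tray_back_place (a point): Point on the tray floor, axes as tray_pin: where the middle of the canister's underside is when it stands at the back on the right-hand side (44 mm from the back wall, halfway between the stocked canister and the right wall).
- tray_front_place (a point): Point on the tray floor, axes as tray_pin: where the middle of the jar's underside is when it stands in front of the canister, touching it (89 mm in front of tray_back_place).
- canister: Tall white wipes canister to be loaded, upright on the counter in front of the tray: cylinder 88 mm in diameter, 205 mm tall, 0.41 to 0.72 kg, friction about 0.6 on counter and tray. Origin: middle of its underside, z up. Pushed higher than about 60 mm it may tip over.
- stocked_canister: A like canister, 88 mm in diameter and 205 mm tall, that already stands loose in the tray, at the back on the left. Origin: middle of its underside. It stays there.
- jar: Short round stainless-steel cotton jar with its lid on (lid and jar are one), 90 mm in diameter, 57 mm tall without and 68 mm with the strap handle on the lid, 0.3 to 0.52 kg, upright on the counter. Origin: middle of its underside, z up.
- pump_bottle: Bystander: white pump bottle, 62 mm across and 190 mm tall, upright. Origin: middle of its underside. To be left alone.
- spray_bottle: Bystander: clear trigger spray bottle, 50 mm across and 155 mm tall, upright. Origin: middle of its underside. To be left alone.
- glass_bowl: Bystander: clear glass bowl, 100 mm across the rim, 42 mm tall. Origin: middle of its underside. To be left alone.
- small_bowl: Bystander: clear glass bowl, 72 mm across the rim, 32 mm tall. Origin: middle of its underside. To be left alone.
- phone: Bystander: black phone lying flat, 75 x 152 x 8 mm. Origin: on the counter below its middle. To be left alone.
- mask_brush: Bystander: flat mask brush lying down, 210 mm long, 21 mm wide, 9 mm thick, along its own x. Origin: on the counter below its middle. To be left alone.
- dropper_bottle: Bystander: small black dropper bottle, 38 mm across, 118 mm tall, upright. Origin: middle of its underside. To be left alone.
Things that resemble listed ones, but are neither listed nor needed, are in the scene too. Leave any blue look-alike of the stocked_canister alone. What is shaped like the canister but purple is not meant.

How it is judged:
On the way, in this order (a step that is already met when the one before it is completed fails the run):
1. the tray is swung home against its bumper (value of joint tray below 0.03 rad), for 0.2 s.
2. the tall canister stands upright against the back wall on the right, while the jar is still off the tray (value of joint tray below 0.03 rad and x of canister in the frame of tray_pin above -0.0645 m and y of canister in the frame of tray_pin between -0.16 and -0.1 m and angle between canister's own z axis and vertical below 0.05 rad and height (world z) of canister below 0.006 m and (x of jar in the frame of tray_pin below -0.23 m or y of jar in the frame of tray_pin below -0.24 m or y of jar in the frame of tray_pin above 0.06 m)), for 0.3 s.
3. the jar stands straight in front of that canister, touching it (x of canister in the frame of tray_pin above -0.0645 m and y of canister in the frame of tray_pin between -0.16 and -0.1 m and angle between each of canister, jar's own z axis and vertical below 0.05 rad and height (world z) of each of canister, jar below 0.006 m and horizontal distance between jar and canister below 0.0945 m and x of jar in the frame of tray_pin between -0.16 and -0.12 m and y of jar in the frame of tray_pin between -0.17 and -0.1 m), for 0.2 s.
At the end, for the whole second after the job is handed in: Tray home (within 0.03 rad); canister upright on the tray floor, right side, at most 4.5 mm from the back wall; jar upright on the floor straight in front of it (middles at most 94.5 mm apart; 89 = touching); stocked canister upright, at most 25 mm from the back wall; all at rest (all of step 3 and value of joint tray below 0.03 rad and x of stocked_canister in the frame of tray_pin above -0.085 m and angle between stocked_canister's own z axis and vertical below 0.05 rad and linear speed of each of canister, jar, stocked_canister below 0.01 m/s).
It fails at once if a canister is tipped more than 17 degrees, or the jar (angle between any of canister, stocked_canister, jar's own z axis and vertical above 0.3 rad).
It fails at once if the canister or the jar is rammed: pushed by the fingers with more than 50 N (contact force between the fingers and canister above 50 N or contact force between the fingers and jar above 50 N).
It fails at once if a bystander is moved more than 30 mm (distance of any of pump_bottle, spray_bottle, glass_bowl, small_bowl, phone, mask_brush, dropper_bottle from where it was at the start of the episode above 0.03 m).
It also fails if it takes over 72 s, if anything falls off the work surface, if the arm or the gripper's body presses on something with over 40 N, if the wrist force passes 120 N, or if a joint passes its speed limit or range.

### The arm

A 6-joint arm with a two-finger parallel gripper is mounted at the origin on the work surface. World frame = base frame: x ahead of the robot, y to its left, z up, the work surface at z = 0. Lengths are in m, angles in rad, forces in N, time in s.
With the tool pointing down it reaches from about 0.325 to 0.775 m from the base axis. Payload 5.5 kg.
Tool frame: the origin (TCP) lies between the finger pads; the fingertips stand 8 mm ahead of it and the grasp point (between the pads) lies 11 mm behind it (tcp_to_tips is the distance from the TCP to the fingertips, in m); z points along the fingers, y is the direction in which the jaws open and shut (so a half turn about z gives the same grasp; the last joint's range is limited). The gripper opens to 88 mm and grips with 3 to 60 N. Pads are 20 mm wide; open, the fingers measure 115 mm over their backs; the gripper's body (75 mm by 178 mm) begins 61 mm behind the grasp point.
Start: joints at [-1.292, 0.091, 1.231, -0, 1.82, -0.057], TCP at [0.198, -0.567, 0.231] pointing down, gripper open.
Joint ranges: [-2.87, 2.87], [-0.86, 2.18], [0.17, 2.46], [-1.51, 4.65], [0.06, 2.69], [-2.65, 2.65]. Speed limits (rad/s): [2.57, 2.57, 3.01, 3.14, 3.14, 3.14].

### API

Orientations are given as a unit quaternion [w, x, y, z].
In Python, from bench import * gives the robot as it stands. Calls block until the motion is done:
- move_to(position, orientation): joint-space move of the TCP to a pose.
- move_l(position, speed=0.15, orientation=None): straight line of the TCP; orientation=None keeps the orientation; speed is the mean speed in m/s.
- movej(angles): joint-space move.
- gripper_open() and close(): open the fingers fully, or close them until they stop; the grip force is fixed at half the most.
- hold(seconds).
- inverse_kinematics(position, orientation): joint angles nearest the present ones, or None.
- state(): the state.
- get_image(name): name is "side" or "top" or "wrist"; returns a dict with "frame" (420x560x3 uint8, blue, green, red), "depth" (420x560 float32, m along the optical axis (not along the pixel's ray), 0 where there is no reading), "camera_matrix" (3x3 intrinsics, pixels), "view" (4x4, takes a point from world to camera coordinates). Camera axes: x right, y up, looking along -z (the intrinsics and any distortion apply to the point x, -y, -z); pixel columns grow to the right and rows downward; lengths in m; the calibration is good to about 2 mm. A picture is of the moment at which its call begins.
A pose or a line that the arm cannot do raises IKError and nothing moves.
- job_done(): hands the job in, once; it reports no verdict.
The state is a dict: "time": time; "joint_pos": joint angles; "dq": joint speeds; "joint_torque": joint torques, N m; "ee_pos": TCP position; "ee_rot": TCP orientation; "ft_force": force on the tool from outside, world axes, zero at the start; "moment": the same for the moment, N m; "finger_gap": finger opening in m.
Only numpy, scipy, OpenCV 4.12 (cv2) and the standard library are available. Lean on these libraries where they do the work, as an engineer would, in place of code of your own. Each camera call takes 0.05 s, during which the arm holds its last target.

## Working session

There is one attempt and no reset: what is moved stays moved. The work goes in short steps, each a Python script; the robot and the scene stay as the last script left them, time stands still between calls to the robot, and variables do not carry over. Pictures are saved under pics/ and viewed, and the job is handed in when it is done.

```bash
mkdir -p pics; ls
cat > h.py <<'E'
from bench import *
import numpy as np, cv2
def grab(n,f):
    im=get_image(n); cv2.imwrite('pics/'+f+'.png',im['frame']); np.savez('pics/'+f+'.npz',**im); return im
def ray(im,u,v):
    K=np.array(im['camera_matrix']);V=np.array(im['view']);d=np.linalg.inv(K)@[u,v,1]; d=np.array([d[0],-d[1],-d[2]])
    R=V[:3,:3];return -R.T@V[:3,3],R.T@d
def onz(im,u,v,z):
    c,d=ray(im,u,v);return c+d*(z-c[2])/d[2]
def proj(im,p):
    V=np.array(im['view']);q=V[:3,:3]@np.array(p)+V[:3,3];r=np.array(im['camera_matrix'])@[q[0],-q[1],-q[2]];return r[:2]/r[2]
def cloud(im):
    D=im['depth'];h,w=D.shape;u,v=np.meshgrid(np.arange(w),np.arange(h));K=np.array(im['camera_matrix'])
    P=np.stack([(u-K[0,2])/K[0,0]*D,-(v-K[1,2])/K[1,1]*D,-D],-1);V=np.array(im['view']);return (P-V[:3,3])@V[:3,:3]
E
python3 - <<'E'
from h import *
for n in['side','top','wrist']:
    im=grab(n,n+'0'); c,d=ray(im,280,210);print(n,c,d,(im['depth']>0).mean())
print(state())
E
```

```text
pics
side [0.01507891 0.76678688 1.1428436 ] [ 0.33019536 -0.52288554 -0.78649961] 0.995812074829932
top [0.44956632 0.00916975 1.00824106] [ 0.09660492  0.0072965  -0.99533767] 0.9959991496598639
wrist [ 0.26126365 -0.54482964  0.38444692] [-0.22408719 -0.08387328 -0.97100478] 0.9959013605442177
{'time': 0.15, 'joint_pos': array([-1.29168684e+00,  9.17201030e-02,  1.23158682e+00, -1.27960551e-05,
        1.81981542e+00, -5.67124119e-02]), 'dq': array([-0.00199886, -0.00323731, -0.00405182, -0.00027966, -0.00018036,
        0.00069673]), 'joint_torque': array([ 2.29782214e-03, -4.47045851e+01, -4.06907773e+01,  6.98989537e-02,
        2.74961139e-02, -1.14188751e-04]), 'ee_pos': array([ 0.19765636, -0.56628563,  0.22975883]), 'ee_rot': array([-7.59432004e-04,  9.85936021e-01,  1.67121444e-01, -9.10379499e-05]), 'ft_force': array([-0.2707888 ,  0.01257522,  1.02605076]), 'moment': array([0.01401568, 0.02495232, 0.03161174]), 'finger_gap': 0.08760050982874311}
```

View pics/side0.png

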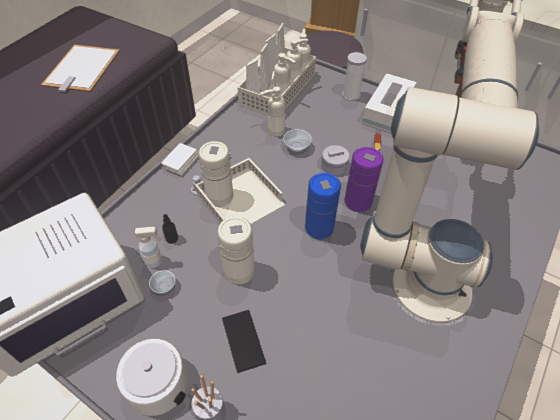

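View pics/top0.png

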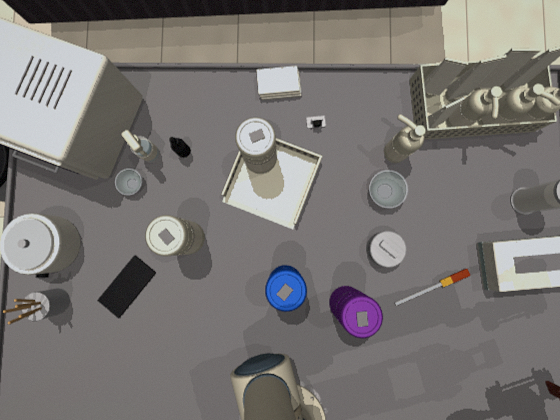

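```bash
cat > load.py <<'E'
import numpy as np
def L(f): return dict(np.load('pics/'+f+'.npz'))
E
python3 - <<'E'
import sys,cv2;from load import L
import numpy as np
from h import cloud
im=L('top0');P=cloud(im)
z=P[...,2]
# list of local heights grid map
x=P[...,0];y=P[...,1]
H=np.zeros((420,560));
# orthographic height map: x 0.2..0.9 -> rows, y 0.6..-0.6
for c in [cloud(im)]:
    r=((0.95-c[...,0])/0.002).astype(int);q=((0.55-c[...,1])/0.002).astype(int)
    m=(r>=0)&(r<420)&(q>=0)&(q<560);np.maximum.at(H,(r[m],q[m]),c[...,2][m])
cv2.imwrite('pics/hm0.png',cv2.applyColorMap(np.clip(H/0.25*255,0,255).astype(np.uint8),cv2.COLORMAP_JET))
E
```

```text
(no output)
```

View pics/hm0.png

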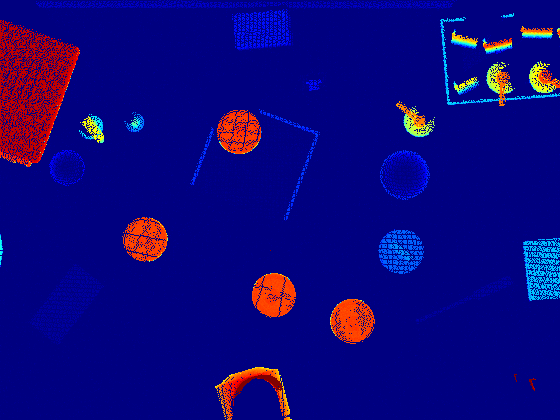

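The top view shows the tray around pixel (270,170), with the stocked canister at (256,140). The white canister to load is at (167,236), the blue look-alike at (286,290), the purple one at (355,312), the jar at (387,249) and the bumper at (316,122). Next I'll measure them from the depth points.

```bash
cat > meas.py <<'E'
import numpy as np,cv2
from h import cloud
def circ(P,cx,cy,R,z0,z1):
    p=P.reshape(-1,3);m=(np.hypot(p[:,0]-cx,p[:,1]-cy)<R)&(p[:,2]>z0)&(p[:,2]<z1)
    q=p[m];(a,b),r=cv2.minEnclosingCircle((q[:,:2]*1000).astype(np.float32));return a/1000,b/1000,r/1000,np.median(q[:,2]),m.sum()
def hm(r,c): return 0.95-r*.002,0.55-c*.002
E
python3 - <<'E'
from meas import *;from load import L
np.set_printoptions(precision=4,suppress=True)
im=L('top0');P=cloud(im)
S=cloud(L('side0'))
for n,(c,r),z0,z1,R in[('stocked',(239,132),.19,.215,.06),('can',(145,240),.19,.215,.06),('blue',(274,296),.19,.215,.06),('purple',(352,321),.19,.215,.06),('jar',(401,251),.04,.075,.06),('gbowl',(404,175),.025,.06,.065),('sbowl',(67,167),.02,.05,.05),('drop',(135,122),.03,.13,.035),('spray',(92,128),.03,.2,.05),('pump',(418,121),.03,.2,.05)]:
    x,y=hm(r,c)
    for Q,nm in((P,'top'),(S,'side')):
        try: print(n,nm,np.round(circ(Q,x,y,R,z0,z1),4))
        except Exception as e: print(n,nm,'none')
p=P.reshape(-1,3)
# tray walls top
def lin(ptsA,sel):
    q=ptsA[sel];l=cv2.fitLine((q[:,:2]).astype(np.float32),cv2.DIST_HUBER,0,0.001,0.001).ravel();return l,sel.sum()
for Q,nm in((P,'top'),(S,'side')):
    q=Q.reshape(-1,3);w=(q[:,2]>.034)&(q[:,2]<.048)
    # back wall between hm (265,112)-(315,132)
    for n,(a,b) in {'back':((266,113),(312,131)),'right':((316,138),(290,210)),'left':((211,132),(194,180))}.items():
        A=np.array(hm(a[1],a[0]));B=np.array(hm(b[1],b[0]));u=(B-A)/np.linalg.norm(B-A)
        t=(q[:,:2]-A)@u; s=(q[:,:2]-A)@np.array([-u[1],u[0]])
        sel=w&(t>0)&(t<np.linalg.norm(B-A))&(abs(s)<.015)
        if sel.sum()>5: l,k=lin(q,sel);print(nm,n,l,np.arctan2(l[1],l[0]),k)
bm=(abs(p[:,0]-.78)<.03)&(abs(p[:,1]+.08)<.03)&(p[:,2]>.008);print('bumper',p[bm].min(0),p[bm].max(0))
E
python3 -c "
import cv2
a=cv2.imread('pics/top0.png')[80:240,200:400];cv2.imwrite('pics/c1.png',cv2.resize(a,None,fx=3.7,fy=3.7,interpolation=2))"
```

```text
stocked top [   0.6877    0.0712    0.0449    0.205  1286.    ]
stocked side [  0.6867   0.0708   0.0466   0.2059 612.    ]
can top [   0.4714    0.2603    0.0446    0.203  1358.    ]
can side [  0.4711   0.2602   0.0453   0.204  862.    ]
blue top [   0.359     0.002     0.0439    0.2029 1401.    ]
blue side [  0.3592   0.0014   0.0458   0.2044 704.    ]
purple top [   0.3075   -0.1557    0.0441    0.2027 1466.    ]
purple side [  0.3068  -0.1552   0.0452   0.2044 614.    ]
jar top [   0.4469   -0.2528    0.0455    0.0556 1064.    ]
jar side [  0.4449  -0.2527   0.0477   0.057  488.    ]
gbowl top [  0.6     -0.2598   0.0496   0.0376 427.    ]
gbowl side [  0.5993  -0.2617   0.0525   0.0364 262.    ]
sbowl top [  0.6152   0.4159   0.036    0.0293 219.    ]
sbowl side [  0.6157   0.4154   0.0365   0.0296 209.    ]
drop top [  0.7056   0.2809   0.0194   0.0675 250.    ]
drop side [  0.7042   0.2809   0.0197   0.067  240.    ]
spray top [  0.692    0.3607   0.0309   0.1048 586.    ]
spray side [  0.6886   0.3658   0.0322   0.0998 677.    ]
pump top [   0.7131   -0.2801    0.0416    0.1378 1029.    ]
pump side [  0.711   -0.2764   0.0404   0.1193 679.    ]
top back [ 0.3591  0.9333  0.7059 -0.025 ] 1.2035153 111
top right [ 0.9352 -0.3541  0.6019 -0.0552] -0.36199248 157
top left [ 0.9346 -0.3556  0.6376  0.1446] -0.3635359 109
side back [ 0.348   0.9375  0.6992 -0.0439] 1.2153487 49
side right [ 0.9346 -0.3557  0.6023 -0.0557] -0.36365923 107
side left [ 0.938  -0.3465  0.6363  0.145 ] -0.35388842 64
bumper [ 0.7685 -0.0923  0.0099] [ 0.7901 -0.0625  0.0368]
```

View pics/c1.png

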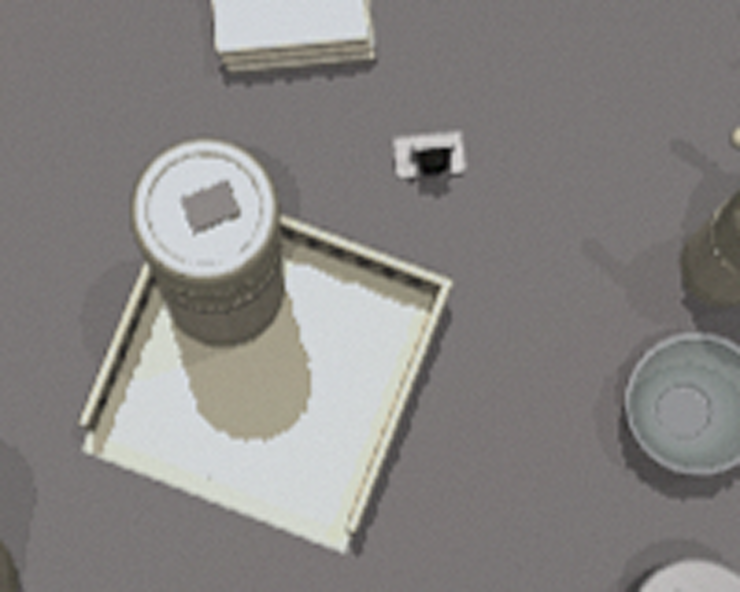

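The measurements agree between both cameras: radii and heights match the given sizes, and the tray wall spacing is 199.5 mm against 200 mm expected. The tray's x axis has a yaw of about -0.362, with the pin at about (0.763, 0.087). I'll push the tray home first, using a vertical tool along an arc and watching the force.

```bash
cat >> h.py <<'E'
from scipy.spatial.transform import Rotation as Rn
PIN=np.array([.7628,.0866])
def quat(z,y):
    z=np.array(z,float);z/=np.linalg.norm(z);y=np.array(y,float);y-=z*(y@z);y/=np.linalg.norm(y)
    q=Rn.from_matrix(np.stack([np.cross(y,z),y,z],1)).as_quat();return np.array([q[3],q[0],q[1],q[2]])
def fr(yaw): return np.array([np.cos(yaw),np.sin(yaw)]),np.array([-np.sin(yaw),np.cos(yaw)])
def w(yaw,x,y):
    e,n=fr(yaw);return PIN+x*e+y*n
def pushpose(tip,d,phi,zt,sgn=1):
    """tool leaning back by phi from vertical, pushing along d; tip centre at tip (xy), height zt; jaws across"""
    d=np.array(d)/np.linalg.norm(d);z=np.array([d[0]*np.sin(phi),d[1]*np.sin(phi),-np.cos(phi)])
    q=quat(z,sgn*np.array([-d[1],d[0],0]));T=np.array([tip[0],tip[1],zt])-.008*z
    return T,q
E
python3 - <<'E'
from h import *
np.set_printoptions(precision=3,suppress=True)
yaw0=-.362
s=state()
close()
move_l([.198,-.56,.36],speed=.25)
e,n=fr(yaw0)
for sg in(1,-1):
    q=quat([0,0,-1],[sg*n[0],sg*n[1],0]);p=w(yaw0,-.188,.055)
    j=inverse_kinematics([*p,.3],q);print(sg,p,j)
    if sg==1: J=j
sg=1 if J is not None and abs(J[5])<1.6 else -1
q=quat([0,0,-1],[sg*n[0],sg*n[1],0])
move_to([*p,.3],q); move_l([*p,.026],speed=.15)
print(sg,state()['ft_force'],state()['time'],state()['ee_pos'])
F0=state()['ft_force']
move_l([*w(yaw0,-.188,.032),.026],speed=.06)
print(state()['ft_force']-F0)
E
```

```text
1 [0.606 0.205] [ 0.272  0.231  0.952 -0.     1.959 -0.937]
-1 [0.606 0.205] [ 0.272  0.231  0.952 -0.     1.959  2.205]
1 [ 0.167  0.897 -0.217] 7.1833 [0.607 0.205 0.027]
[-0.976 -0.735  0.905]
```

Run:
```python
from h import *
np.set_printoptions(precision=3,suppress=True)
F0=state()['ft_force']
for k in range(1,14):
    yaw=-.362+.05*k
    e,n=fr(yaw);move_l([*w(yaw,-.188,.024),.026],speed=.06,orientation=quat([0,0,-1],[n[0],n[1],0]))
    f=state()['ft_force']-F0;print(round(yaw,3),f@[*n,0],f,round(state()['time'],1))
    if f@[*n,0]>9: break
im=grab('top','top1');grab('side','side1')
```

```text
-0.312 0.6700956294480946 [ 1.004  0.38  -0.796] 8.2
-0.262 0.27025528111132885 [ 0.58   0.124 -0.327] 8.5
-0.212 0.36655881760355546 [ 1.767 -0.005 -0.055] 8.8
-0.162 0.18141564847694086 [ 1.653 -0.086 -0.732] 9.1
-0.112 -0.5376668474525212 [ 1.775 -0.741 -0.398] 9.4
-0.062 0.303954544132355 [0.359 0.282 0.304] 9.7
-0.012 0.14234567012576047 [ 0.503  0.136 -0.839] 10.0
0.038 0.18007537813138363 [ 0.961  0.217 -0.874] 10.3
0.088 -0.9793012920550456 [ 1.052 -0.89  -0.403] 10.6
0.138 0.6129921684551234 [ 0.264  0.656 -0.783] 10.9
0.188 31.419453980317513 [-2.412 31.524 -0.255] 11.2
```

View pics/top1.png

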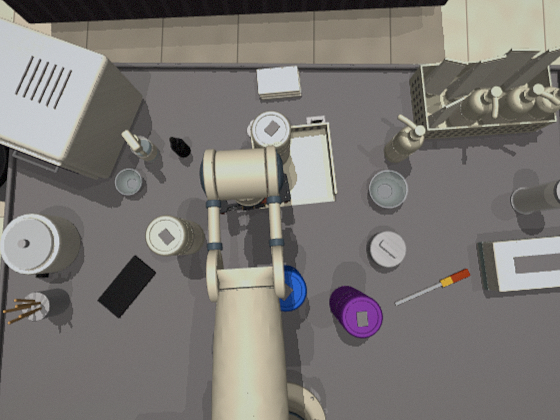

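The tray is against its bumper, seen at (316,122) in the top view, and the force jumped to 31 N on contact. I'll back off, raise the arm, and measure the home pose.

Run:
```python
from h import *
from meas import *
np.set_printoptions(precision=4,suppress=True)
y=.15
move_l([*w(y,-.188,.05),.026],speed=.1)
move_l([*w(y,-.188,.05),.3],speed=.25)
move_l([.45,.35,.33],speed=.3)
P=cloud(grab('top','top2'));S=cloud(grab('side','side2'))
for Q in(P,S):
    q=Q.reshape(-1,3);m=(q[:,2]>.034)&(q[:,2]<.048)
    for n,A,B in(('back',w(.14,-.014,-.08),w(.14,-.014,-.18)),('right',w(.14,-.03,-.19),w(.14,-.19,-.19)),('left',w(.14,-.06,.010),w(.14,-.19,.010))):
        L=np.linalg.norm(B-A);u=(B-A)/L;d=q[:,:2]-A;s=d@u;t=d@np.array([-u[1],u[0]])
        k=m&(s>0)&(s<L)&(abs(t)<.014)
        if k.sum()>5:
            l=cv2.fitLine(q[k,:2].astype(np.float32),cv2.DIST_HUBER,0,1e-3,1e-3).ravel();print(n,k.sum(),l,np.arctan2(l[1],l[0])%np.pi)
for n,x,y,z0,z1 in(('st',.70,.06,.19,.215),('can',.471,.26,.19,.215),('blue',.359,.002,.19,.215),('pur',.3075,-.1557,.19,.215),('jar',.446,-.2528,.04,.075)):
  for Q in(P,S):
    try: print(n,np.array(circ(Q,x,y,.065,z0,z1)))
    except Exception: print(n,'none')
print(state()['time'])
```

```text
back 112 [ 0.1604 -0.987   0.7658 -0.0538] 1.7319263
right 165 [ 0.9936  0.1133  0.6843 -0.1136] 0.11352161
left 138 [0.9944 0.1057 0.6374 0.0814] 0.10587515
right 80 [ 0.9927  0.1204  0.7039 -0.1118] 0.12064896
left 58 [0.9941 0.108  0.6032 0.0774] 0.10823138
st [   0.7027    0.038     0.045     0.205  1288.    ]
st [  0.6744   0.0376   0.024    0.2047 112.    ]
can [   0.4716    0.2601    0.0445    0.203  1360.    ]
can [  0.4692   0.2596   0.0444   0.2041 847.    ]
blue [   0.3589    0.0019    0.044     0.203  1400.    ]
blue [  0.3593   0.0031   0.0454   0.2044 707.    ]
pur [   0.3075   -0.1556    0.0444    0.2028 1463.    ]
pur [ 0.  0.  0. nan  0.]
jar [   0.4476   -0.2528    0.0454    0.0556 1060.    ]
jar [ 0.  0.  0. nan  0.]
14.2333
  return _methods._mean(a, axis=axis, dtype=dtype,
  ret = ret.dtype.type(ret / rcount)
```

The tray is home at a world yaw of about 0.11. Pin consistency is within 1 mm, and the stocked canister sits at frame (-65,-42) mm. Next I'll plan the canister pushes with the tool leaning back, so that the 178 mm gripper body clears the tall canisters, and check IK.

```bash
cat >> h.py <<'E'
H=.110
OFF=.009
def toF(p,yaw=H):
    e,n=fr(yaw);d=np.array(p[:2])-PIN;return np.array([d@e,d@n])
def dirW(df):
    e,n=fr(H);d=df[0]*e+df[1]*n;return d/np.linalg.norm(d)
def cpose(cF,dF,gap,phi=np.deg2rad(25),zt=.022,r=.044,side=0.,sgn=1,dz=0):
    """pose to have pusher touch cylinder centred at frame cF when gap=0, pushing along dF; side=shift of tool to the left of dF"""
    d=dirW(dF);c=w(H,*cF);t=c-d*(r+OFF*np.cos(phi)/.906+gap)+side*np.array([-d[1],d[0]])
    T,q=pushpose(t,d,phi,zt,sgn);T[2]+=dz;return T,q
E
python3 - <<'E'
from h import *
np.set_printoptions(precision=2,suppress=True)
A=toF([.471,.260]);print(A,toF([.359,.002]),toF([.3075,-.1557]),toF([.4470,-.2528]))
B=(-.277,.03);C=(-.19,-.12);D=(-.19,-.137);E=(-.058,-.137)
for sg in(1,-1):
  for ph in (25,30):
    for nm,c,d in(('A',A,B-A),('B1',B,B-A),('B2',B,np.array(C)-B),('C',C,np.array(C)-B),('D',D,(1,0)),('E',E,(1,0))):
        for dz in(0,.2):
            T,q=cpose(c,d,.0,phi=np.deg2rad(ph),sgn=sg,dz=dz);print(sg,ph,nm,dz,T,inverse_kinematics(T,q))
E
```

```text
[-0.27  0.2 ] [-0.41 -0.04] [-0.48 -0.19] [-0.35 -0.3 ]
1 25 A 0 [0.47 0.32 0.03] [ 0.74  0.29  1.42 -0.34  1.7   0.66]
1 25 A 0.2 [0.47 0.32 0.23] [ 0.74  0.22  1.15 -0.38  2.02  0.54]
1 25 B1 0 [0.48 0.14 0.03] [ 0.49  0.04  1.7  -0.4   1.58  0.44]
1 25 B1 0.2 [0.48 0.14 0.23] [ 0.49 -0.05  1.43 -0.42  1.91  0.3 ]
1 25 B2 0 [0.45 0.13 0.03] [ 0.52 -0.27  1.99 -0.44  1.39 -0.04]
1 25 B2 0.2 [0.45 0.13 0.23] [ 0.52 -0.35  1.69 -0.44  1.73 -0.2 ]
1 25 C 0 [ 0.55 -0.01  0.03] [ 0.16 -0.15  1.89 -0.41  1.22 -0.37]
1 25 C 0.2 [ 0.55 -0.01  0.23] [ 0.16 -0.24  1.6  -0.38  1.56 -0.52]
1 25 D 0 [ 0.53 -0.08  0.03] [-0.32 -0.4   2.09  0.2   1.06 -2.06]
1 25 D 0.2 [ 0.53 -0.08  0.23] [-0.32 -0.46  1.78  0.18  1.43 -1.99]
1 25 E 0 [ 0.66 -0.06  0.03] [-0.21 -0.02  1.76  0.16  0.99 -1.95]
1 25 E 0.2 [ 0.66 -0.06  0.23] [-0.21 -0.11  1.49  0.14  1.35 -1.9 ]
1 30 A 0 [0.47 0.32 0.03] [ 0.77  0.35  1.38 -0.4   1.75  0.69]
1 30 A 0.2 [0.47 0.32 0.23] [ 0.77  0.27  1.12 -0.45  2.06  0.54]
1 30 B1 0 [0.48 0.14 0.03] [ 0.53  0.09  1.68 -0.47  1.62  0.49]
1 30 B1 0.2 [0.48 0.14 0.23] [ 0.53 -0.02  1.42
[... 1124 characters left out ...]
6  0.99  1.19]
-1 25 E 0.2 [ 0.66 -0.06  0.23] [-0.21 -0.11  1.49  0.14  1.35  1.25]
-1 30 A 0 [0.47 0.32 0.03] [ 0.77  0.35  1.38 -0.4   1.75 -2.45]
-1 30 A 0.2 [0.47 0.32 0.23] [ 0.77  0.27  1.12 -0.45  2.06 -2.6 ]
-1 30 B1 0 [0.48 0.14 0.03] None
-1 30 B1 0.2 [0.48 0.14 0.23] None
-1 30 B2 0 [0.45 0.13 0.03] None
-1 30 B2 0.2 [0.45 0.13 0.23] None
-1 30 C 0 [ 0.55 -0.01  0.03] None
-1 30 C 0.2 [ 0.55 -0.01  0.23] None
-1 30 D 0 [ 0.53 -0.08  0.03] [-0.35 -0.47  2.16  0.27  0.99  1.02]
-1 30 D 0.2 [ 0.53 -0.08  0.23] [-0.35 -0.54  1.85  0.23  1.35  1.12]
-1 30 E 0 [ 0.66 -0.06  0.03] [-0.23 -0.08  1.85  0.22  0.89  1.14]
-1 30 E 0.2 [ 0.66 -0.06  0.23] [-0.23 -0.18  1.58  0.18  1.25  1.22]
```

Run:
```python
from h import *
from meas import *
np.set_printoptions(precision=4,suppress=True)
A=toF([.4713,.2602]);B=np.array([-.277,.03])
d=B-A
T,q=cpose(A,d,.03,dz=.22);move_to(T,q)
T,q=cpose(A,d,.03);move_l(T,speed=.2)
F0=state()['ft_force']
T,q=cpose(A,d,.003);move_l(T,speed=.05);print(state()['ft_force']-F0)
T,q=cpose(A+.15*d,d,.0);move_l(T,speed=.04);print(state()['ft_force']-F0)
P=cloud(grab('top','top3'));S=cloud(grab('side','side3'))
cw=w(H,*(A+.15*d))
for Q in(P,S):
    try:c=circ(Q,cw[0],cw[1],.065,.19,.215);print(np.array(c),toF(c))
    except Exception as x:print(x)
print(A+.15*d,state()['time'])
```

```text
[0.0026 0.6501 0.3913]
[-0.1688  1.1932 -0.3615]
[   0.4731    0.2339    0.0441    0.203  1347.    ] [-0.2718  0.1783]
[  0.472    0.2335   0.0445   0.2039 492.    ] [-0.273   0.1779]
[-0.2716  0.1784] 18.675
```

View pics/side3.png

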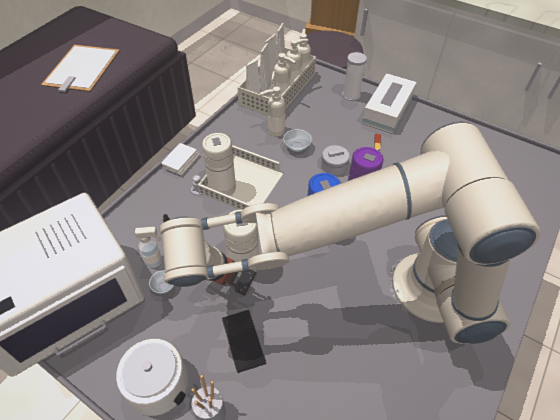

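View pics/top3.png

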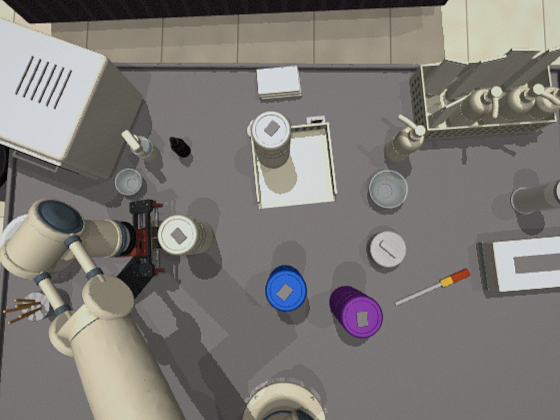

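The canister, at (180,235) in the top view, moved exactly as predicted, and the wrist stays well above everything. I'll continue the sideways push.

```bash
cat >> h.py <<'E'
def look(tag,xy,z0=.19,z1=.215,R=.07):
    from meas import circ
    out=[]
    for n in('top','side'):
        try:
            c=circ(cloud(grab(n,n+tag)),xy[0],xy[1],R,z0,z1);print(n,np.round(c,4),toF(c));out.append(toF(c))
        except Exception as x:print(n,'none')
    return out
E
python3 - <<'E'
from h import *
np.set_printoptions(precision=4,suppress=True)
A=toF([.4713,.2602]);B=np.array([-.277,.03])
d=B-A;F0=state()['ft_force']
T,q=cpose(A+.6*d,d,.0);move_l(T,speed=.06);print(state()['ft_force']-F0)
c=look('4',w(H,*(A+.6*d)))
T,q=cpose(B,d,.0);move_l(T,speed=.06);print(state()['ft_force']-F0)
c=look('5',w(H,*B));print(B,state()['time'])
E
```

```text
[ 0.4087  1.9226 -1.5046]
top [   0.4787    0.1561    0.0441    0.203  1344.    ] [-0.2747  0.1003]
side [  0.4773   0.1566   0.0436   0.2034 466.    ] [-0.2761  0.1009]
[ 0.0575  0.7427 -0.8613]
top [   0.4837    0.0864    0.0441    0.203  1337.    ] [-0.2774  0.0305]
side [  0.4831   0.0868   0.0449   0.2035 442.    ] [-0.278   0.0309]
[-0.277  0.03 ] 21.65
```

View pics/top5.png

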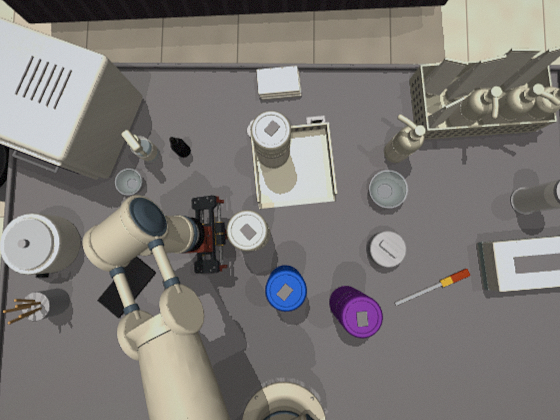

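Run:
```python
from h import *
np.set_printoptions(precision=4,suppress=True)
A=toF([.4713,.2602]);B=np.array([-.2773,.0305]);C=np.array([-.19,-.122])
T,q=cpose(B,B-A,.02);move_l(T,speed=.1)
d=C-B
T,q=cpose(B,d,.02);move_l(T,speed=.1,orientation=q)
T,q=cpose(B,d,.003);move_l(T,speed=.06)
F0=state()['ft_force']
T,q=cpose(B+.5*d,d,.0);move_l(T,speed=.05);print(state()['ft_force']-F0)
c=look('6',w(H,*(B+.5*d)));print(B+.5*d,state()['time'])
```

```text
[-3.1976  3.9883  3.0249]
top [   0.5289    0.0152    0.0438    0.2039 1320.    ] [-0.2404 -0.0453]
side [ 0.554   0.0093  0.0346  0.2058 10.    ] [-0.216  -0.0539]
[-0.2336 -0.0457] 25.2167
```

View pics/top6.png

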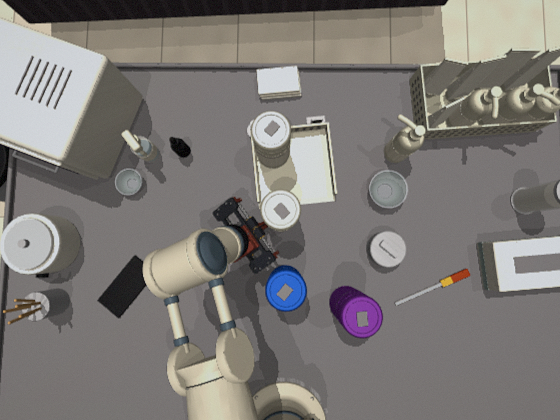

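Run:
```python
from h import *
np.set_printoptions(precision=4,suppress=True)
B=np.array([-.2773,.0305]);C=np.array([-.19,-.122]);d=(C-B)/np.linalg.norm(C-B)
c0=np.array([-.2404,-.0453])
d2=np.array([.548,-.836])
T,q=cpose(c0,d2,.002);move_l(T,speed=.05,orientation=q)
c1=c0+.09*d2
F0=state()['ft_force']
T,q=cpose(c1,d2,.0);move_l(T,speed=.05);print(state()['ft_force']-F0)
c=look('7',w(H,*c1));print(c1,state()['time'])
```

```text
[-3.8073  6.254   5.3379]
top [   0.585    -0.0525    0.0441    0.2049 1317.    ] [-0.192  -0.1187]
side [  0.6024  -0.0426   0.0351   0.2058 133.    ] [-0.1736 -0.1108]
[-0.1911 -0.1205] 27.675
```

View pics/top7.png

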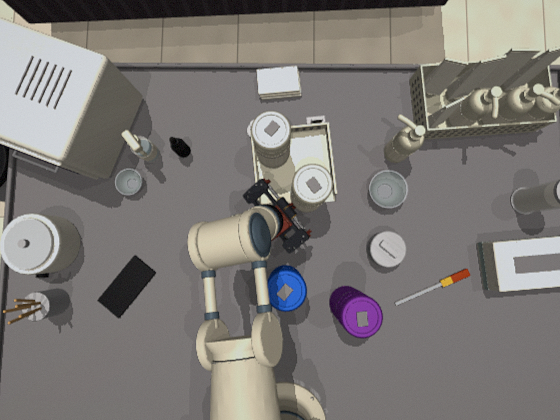

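Run:
```python
from h import *
np.set_printoptions(precision=4,suppress=True)
c0=np.array([-.192,-.1187]);d2=np.array([.548,-.836])
c1=c0+.023*d2
T,q=cpose(c1,d2,.0);move_l(T,speed=.05)
T,q=cpose(c1,d2,.03);move_l(T,speed=.12)
T[2]+=.21;move_l(T,speed=.3)
c=look('8',w(H,*c1));print(c1,state()['time'])
c2=c[0]
T,q=cpose(c2,(1,0),.012,side=-.008,sgn=-1,dz=.2);print(inverse_kinematics(T,q))
move_to(T,q)
c=look('9',w(H,*c1));print(state()['time'])
```

```text
top [   0.6003   -0.0684    0.0444    0.2049 1314.    ] [-0.1785 -0.1363]
side [ 0.6155 -0.0479  0.0315  0.2056 76.    ] [-0.1612 -0.1176]
[-0.1794 -0.1379] 29.5917
[-0.335  -0.4556  1.7719  0.1848  1.4293  1.1364]
top [   0.6      -0.0689    0.0442    0.205  1313.    ] [-0.1789 -0.1367]
side [  0.5989  -0.0682   0.044    0.2059 553.    ] [-0.1799 -0.1359]
31.2
```

View pics/top9.png

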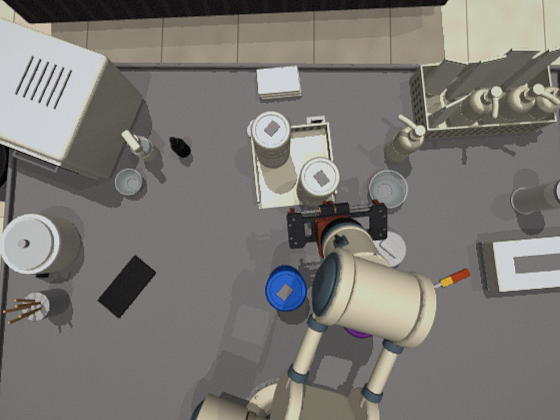

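View pics/side9.png

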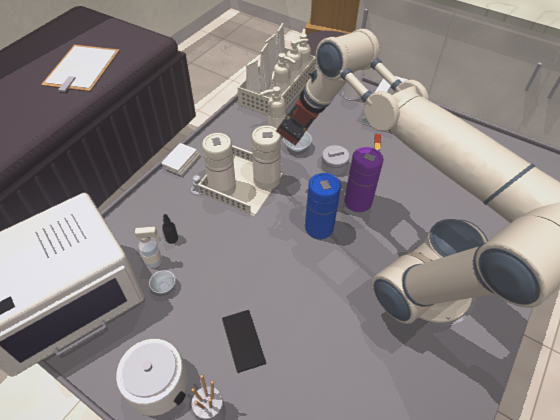

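The canister is in the corridor at frame (-179,-137) mm, in front of the back wall, and the bystanders have not moved. I'll lower the tool behind it and push straight in.

Run:
```python
from h import *
np.set_printoptions(precision=4,suppress=True)
c=np.array([-.179,-.1365])
k=dict(side=-.006,sgn=-1)
T,q=cpose(c,(1,0),.012,**k);move_l(T,speed=.18,orientation=q)
F0=state()['ft_force'];print(F0)
T,q=cpose(c,(1,0),.001,**k);move_l(T,speed=.05)
T,q=cpose((-.12,-.1365),(1,0),.0,**k);move_l(T,speed=.05);print(state()['ft_force']-F0)
l=look('10',w(H,-.12,-.1365))
T,q=cpose((-.066,-.1365),(1,0),.0,**k);move_l(T,speed=.05);print(state()['ft_force']-F0)
e,n=fr(H)
for x in np.arange(-.064,-.054,.001):
    T,q=cpose((x,-.1365),(1,0),.0,**k);move_l(T,speed=.03);f=-(state()['ft_force']-F0)[:2]@e;print(round(x,4),f)
    if f>13:break
l=look('11',w(H,-.062,-.1365));print(state()['time'])
```

```text
[ 0.9637  0.294  -0.8921]
[-5.8648 -0.0987  4.0174]
top [   0.6638   -0.0511    0.0578    0.2049 1337.    ] [-0.1136 -0.126 ]
side [  0.6599  -0.0505   0.058    0.2056 541.    ] [-0.1174 -0.125 ]
[-6.053  -1.2971  4.5167]
-0.064 5.814076248963893
-0.063 6.346116302783842
-0.062 6.889276820623431
-0.061 6.489929068215926
-0.06 7.737568066592045
-0.059 7.036712404083469
-0.058 7.174576747331199
-0.057 7.611848919466991
-0.056 13.58661568619491
top [   0.7145   -0.0434    0.0587    0.205  1457.    ] [-0.0623 -0.1239]
side [  0.7168  -0.0427   0.0575   0.2059 579.    ] [-0.0599 -0.1235]
37.8583
```

View pics/top11.png

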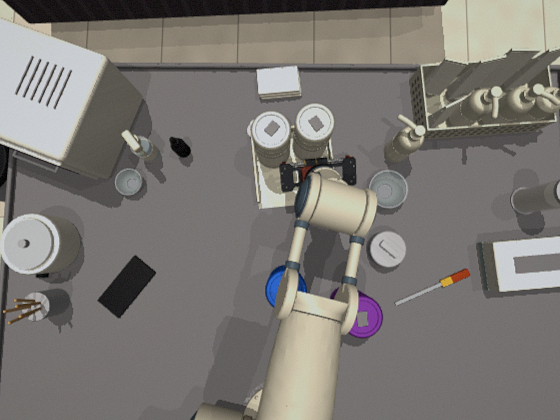

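```bash
python3 - <<'E'
from meas import *;from load import L
from h import w,H,toF
for f in('top11','side11'):
    Q=cloud(L(f))
    for n,c in(('can',(-.060,-.137)),('st',(-.065,-.042))):
        r=circ(Q,*w(H,*c),.049,.19,.215);print(f,n,np.round(r,4),toF(r))
E
python3 - <<'E'
from h import *
np.set_printoptions(precision=4,suppress=True)
k=dict(side=-.006,sgn=-1);e,n=fr(H)
for x in(-.055,-.054):
    T,q=cpose((x,-.1365),(1,0),.0,**k);move_l(T,speed=.03);print(x,state()['ft_force'][:2]@e)
    if state()['ft_force'][:2]@e<-18:break
E
```

```text
top11 can [ 7.205e-01 -5.700e-02  4.490e-02  2.050e-01  1.290e+03] [-0.05777365 -0.13808649]
top11 st [7.021e-01 3.800e-02 4.420e-02 2.049e-01 1.291e+03] [-0.06566807 -0.04162874]
side11 can [ 7.191e-01 -5.610e-02  4.550e-02  2.058e-01  5.220e+02] [-0.05908427 -0.13701469]
side11 st [6.999e-01 3.750e-02 4.580e-02 2.058e-01 5.850e+02] [-0.06793089 -0.04194288]
-0.055 -18.351474740514664
```

The canister is against the back wall: the force is 18 N, x is about -58 mm and y about -137 mm. Now the jar.

Run:
```python
from h import *
np.set_printoptions(precision=4,suppress=True)
k=dict(side=-.006,sgn=-1)
T,q=cpose((-.056,-.1365),(1,0),.03,**k);move_l(T,speed=.12)
T[2]+=.2;move_l(T,speed=.3)
J=toF([.4469,-.2528]);G=np.array([-.262,-.138]);d=G-J
kk=dict(phi=0.,zt=.014,r=.045)
best=None
for s in(1,-1):
    T,q=cpose(J,d,.025,dz=.2,sgn=s,**kk);j=inverse_kinematics(T,q);T2,q2=cpose(G,(1,0),.0,sgn=s,**kk);print(s,j,inverse_kinematics(T2,q2))
    if j is not None and (best is None or abs(j[5])<best[0]):best=(abs(j[5]),s)
s=best[1];T,q=cpose(J,d,.03,dz=.2,sgn=s,**kk);move_to(T,q)
l=look('12',w(H,*J),.04,.064,.06);J=l[0]
l=look('12b',w(H,-.06,-.137),R=.049)
print(s,J,state()['time'])
```

```text
1 None [-0.2546 -0.2016  1.8848 -0.      1.4584 -1.9354]
-1 [-0.7293 -0.1     1.4365 -0.      1.8051 -0.3426] [-0.2546 -0.2016  1.8848 -0.      1.4584  1.2062]
top [  0.4472  -0.2528   0.0455   0.0554 946.    ] [-0.3509 -0.3027]
side [  0.4486  -0.2513   0.0471   0.0564 438.    ] [-0.3494 -0.3014]
top [   0.7203   -0.0574    0.0445    0.205  1289.    ] [-0.058  -0.1385]
side [  0.7193  -0.0557   0.046    0.2056 524.    ] [-0.0589 -0.1367]
-1 [-0.3509 -0.3027] 40.9333
```

View pics/top12.png

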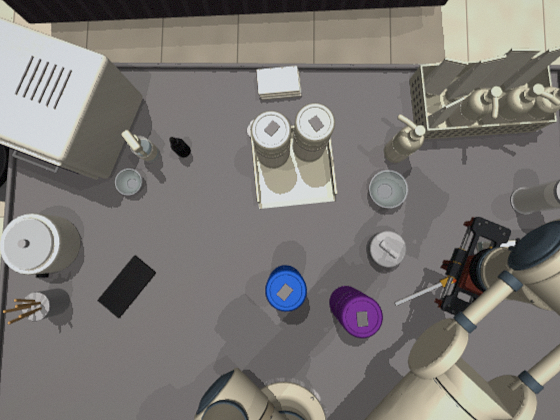

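Run:
```python
from h import *
np.set_printoptions(precision=4,suppress=True)
J=np.array([-.3505,-.3025]);G=np.array([-.262,-.138]);d=G-J
kk=dict(phi=0.,zt=.014,r=.045,sgn=-1)
T,q=cpose(J,d,.025,**kk);move_l(T,speed=.2,orientation=q)
F0=state()['ft_force']
T,q=cpose(J,d,.002,**kk);move_l(T,speed=.06)
T,q=cpose(J+.5*d,d,0,**kk);move_l(T,speed=.06);print(state()['ft_force']-F0)
l=look('13',w(H,*(J+.5*d)),.04,.064,.06);print(J+.5*d)
T,q=cpose(G,d,0,**kk);move_l(T,speed=.06);print(state()['ft_force']-F0)
l=look('14',w(H,*G),.04,.064,.06);print(state()['time'])
```

```text
[-0.9944 -0.5096  0.5545]
top [  0.4822  -0.1625   0.0451   0.0555 838.    ] [-0.3062 -0.2168]
side [  0.4745  -0.1681   0.0535   0.0566 418.    ] [-0.3145 -0.2215]
[-0.3063 -0.2203]
[-1.4836 -3.8792  2.9365]
top [  0.5173  -0.0765   0.0449   0.0556 597.    ] [-0.2619 -0.1351]
side [  0.5095  -0.0816   0.0534   0.0565 508.    ] [-0.2703 -0.1394]
46.2667
```

View pics/top14.png

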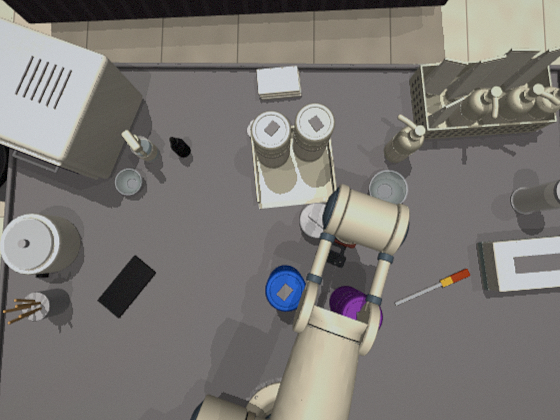

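Run:
```python
from h import *
np.set_printoptions(precision=4,suppress=True)
J=np.array([-.3505,-.3025]);G=np.array([-.262,-.138]);d=G-J
kk=dict(phi=0.,zt=.014,r=.045,sgn=-1)
T,q=cpose(G,d,.02,**kk);move_l(T,speed=.12)
T[2]+=.08;move_l(T,speed=.2)
c=np.array([-.262,-.1365])
T,q=cpose(c,(1,0),.012,dz=.08,**kk);move_l(T,speed=.12,orientation=q)
l=look('15',w(H,*c),.04,.064,.06);print(state()['time'])
T,q=cpose(c,(1,0),.012,**kk);move_l(T,speed=.15)
print(state()['ft_force'],state()['time'])
```

```text
top [  0.5176  -0.0764   0.0448   0.0555 269.    ] [-0.2616 -0.1351]
side [  0.5169  -0.0751   0.0462   0.0563 426.    ] [-0.2622 -0.1337]
48.4583
[-0.073  -0.5923  0.0151] 49.1417
```

View pics/top15.png

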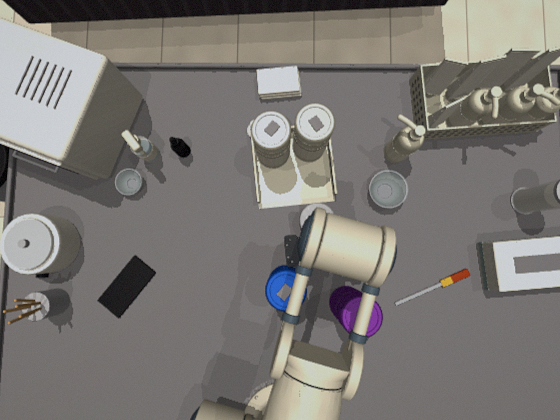

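View pics/side15.png

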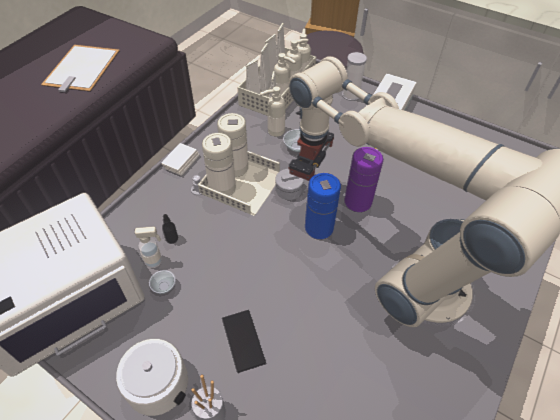

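The jar is at frame (-262,-134) mm in front of the tray, and the gripper is clear of the blue canister. I'll push the jar straight in.

Run:
```python
from h import *
np.set_printoptions(precision=4,suppress=True)
kk=dict(phi=0.,zt=.014,r=.045,sgn=-1);y=-.1365;e,n=fr(H)
F0=state()['ft_force']
T,q=cpose((-.262,y),(1,0),.001,**kk);move_l(T,speed=.06)
T,q=cpose((-.2,y),(1,0),0,**kk);move_l(T,speed=.05);print((state()['ft_force']-F0)[:2]@e)
l=look('16',w(H,-.2,y),.04,.066,.06)
T,q=cpose((-.153,y),(1,0),0,**kk);move_l(T,speed=.05);print((state()['ft_force']-F0)[:2]@e)
for x in np.arange(-.151,-.140,.001):
    T,q=cpose((x,y),(1,0),0,**kk);move_l(T,speed=.03);f=-(state()['ft_force']-F0)[:2]@e;print(round(x,4),round(f,2),end='; ')
    if f>14:break
print(state()['time'])
T,q=cpose((x,y),(1,0),.04,**kk);move_l(T,speed=.1)
T[2]+=.2;move_l(T,speed=.3)
move_l([.45,-.30,.35],speed=.3)
print('jar');l=look('17',w(H,-.148,y),.04,.066,.06)
print('can');l=look('18',w(H,-.06,-.137),R=.049)
print('st');l=look('19',w(H,-.066,-.042),R=.049)
print(state()['time'])
```

```text
-3.781599769311915
top [ 0.  0.  0. nan  0.] [-0.7677 -0.0023]
side [  0.5865  -0.0762   0.0518   0.0578 190.    ] [-0.1931 -0.1425]
-3.2834351005688003
-0.151 3.58; -0.15 4.04; -0.149 4.44; -0.148 3.22; -0.147 6.67; -0.146 11.94; -0.145 16.74; 53.825
jar
top [  0.6392  -0.0724   0.0563   0.0573 979.    ] [-0.1403 -0.1445]
side [  0.6385  -0.0715   0.0569   0.0584 520.    ] [-0.1409 -0.1435]
can
top [   0.72     -0.0572    0.0443    0.2049 1285.    ] [-0.0583 -0.1382]
side [  0.7207  -0.0562   0.0462   0.2057 517.    ] [-0.0575 -0.1373]
st
top [   0.7022    0.0379    0.0444    0.205  1289.    ] [-0.0655 -0.0418]
side [  0.7018   0.0394   0.0454   0.2057 584.    ] [-0.0658 -0.0403]
56.55
  return _methods._mean(a, axis=axis, dtype=dtype,
  ret = ret.dtype.type(ret / rcount)
```

View pics/top19.png

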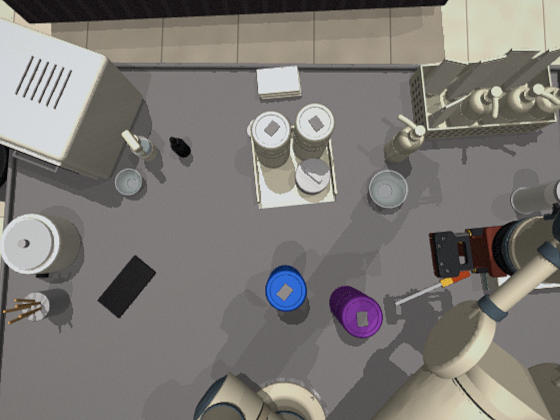

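View pics/side19.png

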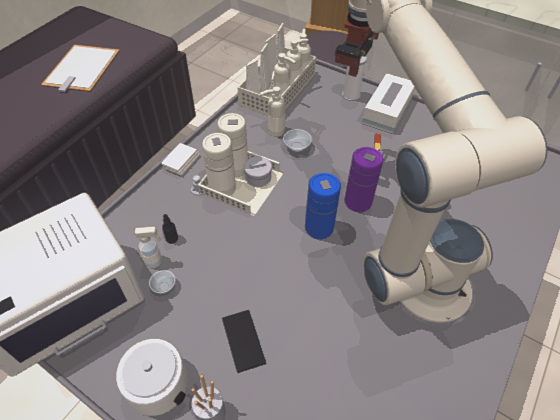

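Jar circle fit picked up wall and canister points, so I'll refit it with only the lid's points and check the tray yaw again.

Run:
```python
from meas import *;from load import L
from h import w,H,toF
np.set_printoptions(precision=4,suppress=True)
for f in('top19','side19'):
    Q=cloud(L(f))
    for R in(.047,.049):
        r=circ(Q,*w(H,-.1475,-.136),R,.053,.062);print(f,'jar',np.array(r),toF(r))
    q=Q.reshape(-1,3);m=(q[:,2]>.034)&(q[:,2]<.046)
    for n,A,B in(('right',w(H,-.03,-.19),w(H,-.19,-.19)),('left',w(H,-.06,.010),w(H,-.19,.010))):
        l=np.linalg.norm(B-A);u=(B-A)/l;d=q[:,:2]-A;s=d@u;t=d@np.array([-u[1],u[0]]);k=m&(s>0)&(s<l)&(abs(t)<.006)
        v=cv2.fitLine(q[k,:2].astype(np.float32),cv2.DIST_HUBER,0,1e-3,1e-3).ravel();print(n,k.sum(),np.arctan2(v[1],v[0])%np.pi)
# before/after bystander difference
a=cv2.imread('pics/top0.png').astype(int);b=cv2.imread('pics/top19.png').astype(int)
for nm,(x0,y0,x1,y1) in dict(pump=(380,120,426,166),gbowl=(366,170,410,212),phone=(96,255,158,320),sbowl=(112,166,146,198),spray=(118,126,156,164),drop=(164,132,194,162),brush=(394,265,430,308)).items():
    print(nm,np.abs(a-b)[y0:y1,x0:x1].mean())
```

```text
top19 jar [  0.6323  -0.0646   0.0458   0.0576 852.    ] [-0.1463 -0.136 ]
top19 jar [  0.6334  -0.0648   0.0466   0.0576 855.    ] [-0.1453 -0.1363]
right 115 0.10973149
left 101 0.11212512
side19 jar [  0.6304  -0.0662   0.0466   0.0587 357.    ] [-0.1484 -0.1373]
side19 jar [  0.6321  -0.0651   0.0479   0.0586 362.    ] [-0.1466 -0.1364]
right 48 0.11295906
left 103 0.117717445
pump 5.572463768115942
gbowl 5.307178932178932
phone 4.255334987593052
sbowl 4.681678921568627
spray 4.470914127423823
drop 4.556666666666667
brush 10.198751076658054
```

```bash
python3 -c "
from h import *
hold(0.3);print(state()['time']);print(job_done())"
```

```text
56.85
the job is handed in; nothing more can be done
None
```

I swung the tray home, slid the canister in to the back wall, then slid the jar in until it touched the canister. I handed the job in at 56.9 s of the 72 s allowed; it reports no verdict.

| Check | Last measurement |
|---|---|
| Tray | World yaw about 0.11 from the wall lines, same as when it was first pressed onto the bumper at about 31 N |
| Canister | (-58, -138) mm in the tray frame, 44 mm from the back wall's inner face, so touching it within the 2 mm calibration |
| Jar | (-147, -136) mm in the tray frame, about 89 mm from the canister, so touching |
| Stocked canister | (-66, -42) mm in the tray frame, essentially where it first stood |

- **Upright:** the canisters and the jar look upright, and their tops are at the right height for standing on the tray floor.
- **Contact:** the finger force rose to about 18 N as the canister met the wall and about 17 N as the jar met the canister, well under the 50 N limit.
- **Other things:** comparing the top view before and after showed no movement of the bystanders. The image patch at the mask brush did differ more than the others. I put that down to the arm's shadow and did not measure the brush itself. The blue and purple canisters look unmoved.
- **Disagreements:** some circle fits were off because the mask took in a neighbouring canister or wall, or because the arm hid part of the object. I refitted the important ones with a tighter mask, and the two cameras then agreed to about 2 mm.

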